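Lock the retaining bar over the tubes on a rocking mixer

TASK

The tube rack is on the rocking mixer and must be secured. Lay the loose aluminium retaining bar across the two end brackets, over the tube caps, so that it lies down in both saddles, and let go of it; then pull up the red lock plunger on the blue sliding bracket, slide the bracket one hole inward (towards the rack), so that the bar is trapped under the keepers at both ends, and let the pin drop fully home in that next hole. Do not let go of the plunger: finish while still holding its knob with the pin fully home, so that I can tighten its lock nut; do not drop the bar, and leave the rack, the tubes and the things standing around where they are.

Things in the scene. Friction and masses are not known exactly. Their poses are not given: they have to be found in the camera images.
- mixer: Rocking mixer fixed on the bench: white body, level aluminium deck 128 x 392 mm, deck top 54 mm up. Origin on the bench under the rack's middle; x points away from its control panel, y along the deck from the blue sliding bracket (-y) to the fixed aluminium bracket (+y), z up. Rack, rail and laid bar lie along y at x = 0. Highest parts: the saddles' flared cheeks, 167 mm up.
- bar_grip (a point): Centre of the bar's orange grip, 24 mm above the bar's underside. Bar: aluminium flat, 30 wide (x) x 238 long (y) x 6 mm, 0.16 kg, flat on the bench at the start, grip up. Grip: on its middle, 12 mm wide (x), 64 mm long (y), 6 to 42 mm above the underside; pinch it from above across the 12 mm. Either end may go to either bracket. Laid in the saddles this point is 169 mm above the bench.
- fixed_saddle (a point): Saddle of the fixed bracket: on its floor, 145 mm above the bench, at mixer y = +97 mm. A channel along y, 35 mm wide, cheeks flaring out above 9 mm; floor from 12 mm inward of this point to 24 mm outward. A keeper plate covers its outer 12 mm, 9.5 mm over the floor; an end stop closes it 24 mm outward. The bar goes in from above between the two brackets' keepers.
- jaw_saddle (a point): The same point on the blue sliding bracket, mirrored (outward is -y); at the start at mixer y = -137 mm, so the keepers' edges are 258 mm apart and the 238 mm bar fits between with 10 mm spare at each end, its middle near mixer y = -20 mm. Sliding in, the end stop pushes the bar until both ends are under keepers. Tube caps are 3 mm below the saddle floors.
- plunger_knob (a point): Centre of the red knurled knob of the lock plunger on the blue bracket: upright cylinder 26 mm in diameter (30 mm rim near its top), 27 mm high, this point half-way up, 132 mm above the bench with the pin home. It is 66 mm outward (mixer -y) of jaw_saddle and moves with the bracket; Pinch it from above across mixer x, where it is free; the bracket's post is 25 mm inward.
- jaw (a joint): Travel of the blue bracket along its rail, m: 0 at the start (pin in its first hole), growing inward (mixer +y, towards the rack). Holes are 40 mm apart: the next one inward is at 0.040. It slides with about 2 N of friction once the pin is clear; with the pin in a hole it has about 1 mm of play. At about 0.042 it meets the rack.
- plunger (a joint): Lift of the lock plunger, m: 0 = pin fully home in a hole, 0.014 = fully pulled up. The pin is clear of the rail from about 0.009; a spring pushes it down (5 N at home, 9 N pulled up). Let go between holes it rests on the rail at about 0.009 and drops in by itself when the bracket comes over a hole.
- rack: Blue tube rack, 62 x 166 x 58 mm, loose on the deck's rubber mat, long side along mixer y. Origin under its middle. Not to be disturbed.
- tube_1: Sample tube with a purple cap standing in the rack, 16 mm across the cap, 82 mm high; origin at its foot. Not to be disturbed.
- tube_3: Sample tube with a purple cap standing in the rack, 16 mm across the cap, 82 mm high; origin at its foot. Not to be disturbed.
- tube_4: Sample tube with a yellow cap standing in the rack, 16 mm across the cap, 82 mm high; origin at its foot. Not to be disturbed.
- tube_6: Sample tube with a green cap standing in the rack, 16 mm across the cap, 82 mm high; origin at its foot. Not to be disturbed.
- tube_2: Sample tube with a red cap standing in the rack, 16 mm across the cap, 82 mm high; origin at its foot. Not to be disturbed.
- timer: Bystander: bench timer with three keys, 64 x 64 x 19 mm, origin under its centre. Leave alone.
- dropper_teal: Bystander: dropper bottle with a teal cap, 30 mm wide, 80 mm high, origin under its centre. Leave alone.
- coverglass_box: Bystander: small white and grey carton, 55 x 55 x 22 mm, origin under its centre. Leave alone.

How it is judged:
By the outcome, as a careful person would: the job done as asked, in the order asked, and still so for the second after the job is handed in, while the arm keeps its last pose, push and grip.
It also fails if it takes over 61 s, if anything falls off the work surface, if the arm or the gripper's body presses on something with over 40 N, if the wrist force passes 120 N, or if a joint passes its speed limit or range.

ROBOT

A 6-joint arm with a two-finger parallel gripper is mounted at the origin on a cart in front of the work surface, level with it; the furniture and walls round the work are solid. World frame = base frame: x ahead of the robot, y to its left, z up, the work surface at z = 0. Lengths are in mm, angles in rad, forces in N, time in s.
With the tool pointing down it reaches from about 275 to 1000 mm from the base axis. Payload 8.4 kg.
Tool frame: the origin (TCP) lies at the very end of the fingers, on their centre line; the grasp point (between the pads) lies 19 mm behind it; z points along the fingers, y is the direction in which the jaws open and shut (so a half turn about z gives the same grasp; the last joint's range is limited). The gripper opens to 85 mm and grips with 20 to 120 N. Pads are 22 mm wide; open, the fingers measure 114 mm over their backs; the gripper's body (76 mm by 85 mm) begins 54 mm behind the grasp point. The pads swing forward as they close: fully open they stand 13 mm farther back than shut.
Start: joints at [1.165, 0.353, 1.633, -0, 1.155, -0.002], TCP at [245.571, 574.737, 202.381] pointing down, gripper open.
Joint ranges: [-2.63, 2.63], [-0.92, 2.1], [0.06, 2.66], [-1.3, 4.44], [0, 2.69], [-3.02, 3.02]. Speed limits (rad/s): [2.22, 2.22, 2.79, 3.14, 3.14, 3.14].

INTERFACE

Orientations are given as [roll, pitch, yaw] about the fixed x, y, z axes, in that order (R = Rz(yaw) Ry(pitch) Rx(roll)).
In Python, from rig import r gives the robot as it stands.
- The arm moves only by the tool move_arm, never from a script. Its argument "increments" is a list of rows, each an object of numbers: "tx", "ty", "tz": the shift along the tool's x, y, z in cm; "rx", "ry", "rz": the turn, a rotation vector about the tool's x, y, z in degrees; "gripper": the gripper's target within -1 to 1 (fully open at 1, half-way at 0, shut at -1). A call has 1 to 12 rows; each row shifts and turns the commanded pose from where the row before left it, along the tool's axes as they then stand; what a row does not reach is not made up. A row lasts 1/10 s, in which the tool goes at most 50 mm and 8.59 degrees, less where a joint would pass 70% of its speed; a pose out of reach is approached as far as the arm can. A call is refused whole if a number of a shift passes 5 or a number of a turn 8.59, either way. A call with a gripper value outside its range is refused whole. The fingers move at their own pace and stop on an object; "squeeze" is the grip in N (left out, the last holds). Time passes only in rows, so rows that do not move let the fingers close. It gives the time, the measured TCP pose, the force and the opening at its end, in the units of the state.
- r.sense(): the state, without advancing time (a new reading comes with each control period).
- r.grab_frame(name): name is "scene" or "top" or "wrist"; returns (picture, depth): 420x560x3 uint8, red, green, blue; 420x560 float32, mm along the optical axis (not along the pixel's ray), 0 where there is no reading.
- r.camera_model(name): a dict with "fx", "fy", "cx", "cy" (pixels), "k1" (the pictures are not rectified: a ray, as slopes to the right and down, at radius r is drawn at 1 + k1 r^2 times it, then the intrinsics apply), "R" (3x3) and "t" (3): a world point X has camera coordinates R X + t; the wrist camera has in their place "hand_eye" (4x4, takes a point from camera to tool coordinates, whose origin is the TCP and whose axes are the flange's). Camera axes: x right, y down, z forward; pixel columns grow to the right and rows downward; lengths in mm; the calibration is good to about 2 mm. A picture is of the moment at which its call begins: read the wrist's pose just before it. camera_model takes no time and is no camera call.
- r.sign_off(): hands the job in, once; it reports no verdict.
Trained networks look in the newest picture that a camera, given by its name, has taken for a name from the list of things; names that differ only in an ending like _2 or _b are one class to them, and where a whole thing is asked for, a point or a joint stands for the part that bears it (a point fixed in the world has none). Each returns a list of dicts, best first, with "confidence" (0 to 1); they miss things now and then, are a little off and sometimes report something else, mostly with a low value. They report only what shows in the picture. A call takes as long as a camera call.
- r.cut_out(query, camera): "mask" (420x560 bool, what is visible of it) and "bbox" ([left, top, right, bottom] in pixels, round what is visible of it).
- r.place_of(query, camera): "location" ([row, column] in pixels: a listed point, or the origin of a listed thing).
The state is a dict: "clock": time; "qpos": joint angles; "qvel": joint speeds; "joint_efforts": joint torques, N m; "eef_pos": TCP position; "tcp_rot": TCP orientation; "contact_force": force on the tool from outside, world axes, zero at the start; "wrist_torque": the same for the moment, N m; "opening": opening from 0.0 (shut) to 1.0 (fully open).
Only numpy, scipy, OpenCV 4.12 (cv2) and the standard library are available. Lean on these libraries where they do the work, as an engineer would, in place of code of your own. Each camera call takes 0.05 s, during which the arm holds its last target. There are 200 camera calls.

## Working session

There is one attempt and no reset: what is moved stays moved. The work goes in short steps, Python scripts to look and compute and a tool call to move; the robot and the scene stay as the last step left them, time stands still between calls to the robot, and variables do not carry over. Pictures are saved under pics/ and viewed, about 8 in all and at most 12, crops included, and the job is handed in when it is done.

Besides the shell and the picture viewer there is one more tool, called after "Request:" as name(argument=value, ...), one argument or row to a line, values as JSON. move_arm: Moves the arm, as the interface text tells. Its arguments: {"type":"object","properties":{"increments":{"type":"array","items":{"type":"object","properties":{"tx":{"type":"number"},"ty":{"type":"number"},"tz":{"type":"number"},"rx":{"type":"number"},"ry":{"type":"number"},"rz":{"type":"number"},"gripper":{"type":"number"}}}},"squeeze":{"type":"number"}},"required":["increments"]}

```bash
mkdir -p pics
cat > h.py <<'E'
from rig import r
import numpy as np, cv2
from scipy.spatial.transform import Rotation as Ro
def cam(n,s=None):
    m=r.camera_model(n)
    if n=="wrist":
        s=s or r.sense(); T=np.eye(4); T[:3,:3]=Ro.from_euler('xyz',s['tcp_rot']).as_matrix(); T[:3,3]=s['eef_pos']
        W=T@np.array(m['hand_eye'])
    else:
        W=np.eye(4); R=np.array(m['R']); W[:3,:3]=R.T; W[:3,3]=-R.T@np.array(m['t'])
    return m,W
def ray(m,W,u,v):
    K=np.array([[m['fx'],0,m['cx']],[0,m['fy'],m['cy']],[0,0,1]])
    p=cv2.undistortPoints(np.array([[[u,v]]],float),K,np.array([m['k1'],0,0,0,0]))[0,0]
    return W[:3,3],W[:3,:3]@np.array([p[0],p[1],1])
def atz(m,W,u,v,z):
    o,d=ray(m,W,u,v); return o+d*(z-o[2])/d[2]
def proj(m,W,P):
    c=(np.array(P)-W[:3,3])@W[:3,:3]
    a=c[:2]/c[2]; a=a*(1+m['k1']*(a@a)); return a*[m['fx'],m['fy']]+[m['cx'],m['cy']]
E
python3 - <<'E'
from h import *
s=r.sense(); print({k:np.round(v,3) for k,v in s.items()})
ims=[]
Z=dict(mixer=0,bar_grip=24,fixed_saddle=145,jaw_saddle=145,plunger_knob=132,rack=54,timer=0,dropper_teal=0,coverglass_box=0)
for n in("top","scene"):
    m,W=cam(n); im,d=r.grab_frame(n); print(n,W[:3,3].round(),W[:3,2].round(2))
    cv2.imwrite(f'pics/{n}0.png',im[...,::-1])
    for q,z in Z.items():
        for x in r.place_of(q,n)[:2]:
            v,u=x['location']; print(q,round(x['confidence'],2),(round(u),round(v)),atz(m,W,u,v,z).round(1), d[int(v),int(u)])
E
```

```text
{'clock': np.float64(0.0), 'qpos': array([ 1.165,  0.354,  1.634, -0.   ,  1.155, -0.002]), 'qvel': array([-0.   , -0.001,  0.   ,  0.   ,  0.001,  0.001]), 'joint_efforts': array([-2.0000e-03, -6.0526e+01, -3.4206e+01, -0.0000e+00,  9.0000e-03,
        0.0000e+00]), 'eef_pos': array([245.369, 574.262, 201.667]), 'tcp_rot': array([-3.14 ,  0.   ,  2.738]), 'contact_force': array([-0.11 , -0.105, -0.903]), 'wrist_torque': array([-0.002,  0.036, -0.002]), 'opening': np.float64(1.0)}
top [ 491. -212. 1283.] [ 0.1  -0.01 -0.99]
mixer 0.83 (241, 223) [ 558.1 -113.     0. ] 1167.9747
bar_grip 0.79 (125, 270) [424.6 200.6  24. ] 1240.4823
fixed_saddle 0.39 (127, 272) [424.7 156.  145. ] 1224.7534
jaw_saddle 0.8 (291, 220) [ 558.5 -246.9  145. ] 1135.9226
jaw_saddle 0.63 (251, 226) [ 543.1 -148.2  145. ] 1142.7449
plunger_knob 0.55 (314, 224) [ 551.1 -305.7  132. ] 1139.2147
rack 0.78 (238, 219) [ 565.7 -107.3   54. ] 1167.5249
timer 0.85 (407, 255) [ 471.8 -579.     0. ] 1262.5398
dropper_teal 0.41 (214, 144) [781.4 -30.5   0. ] 1255.2999
dropper_teal 0.16 (195, 216) [576.4  17.7   0. ] 1138.611
coverglass_box 0.73 (265, 147) [ 774.5 -177.4    0. ] 1282.2556
coverglass_box 0.73 (250, 230) [ 539.4 -138.9    0. ] 1168.6329
scene [ -347. -1119.   844.] [ 0.63  0.59 -0.5 ]
mixer 0.95 (235, 222) [ 557.9 -102.6    0. ] 1497.2253
bar_grip 0.75 (136, 193) [420.4 220.8  24. ] 1681.145
bar_grip 0.34 (238, 212) [579.  -92.9  24. ] 1524.9327
fixed_saddle 0.56 (299, 205) [ 584.3 -329.3  145. ] 1656.6672
jaw_saddle 0.8 (266, 201) [ 534.9 -255.   145. ] 1402.2078
plunger_knob 0.52 (283, 212) [ 543.5 -311.   132. ] 1383.5958
rack 0.65 (234, 204) [565.9 -90.8  54. ] 1524.8672
timer 0.68 (343, 310) [ 473.9 -579.4    0. ] 1233.6794
dropper_teal 0.75 (264, 190) [767.7 -16.7   0. ] 1750.3496
coverglass_box 0.69 (300, 205) [ 779.8 -170.2    0. ] 1655.6232
```

Run:
```python
import cv2
a=cv2.imread('pics/top0.png'); b=cv2.imread('pics/scene0.png')
c=cv2.resize(a[120:300,80:340],(800,554),interpolation=cv2.INTER_CUBIC); cv2.imwrite('pics/c1.png',c)
c=cv2.resize(b[140:300,100:330],(800,556),interpolation=cv2.INTER_CUBIC); cv2.imwrite('pics/c2.png',c)
```

```text
(no output)
```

View pics/c1.png

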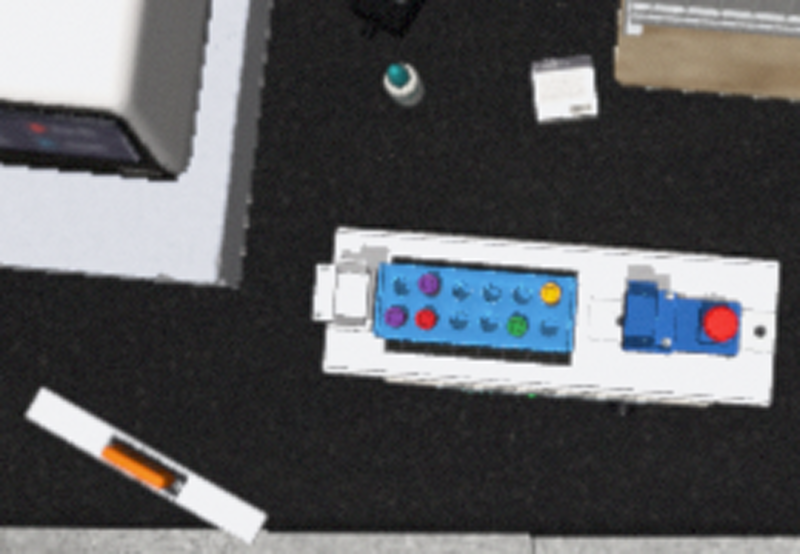

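View pics/c2.png

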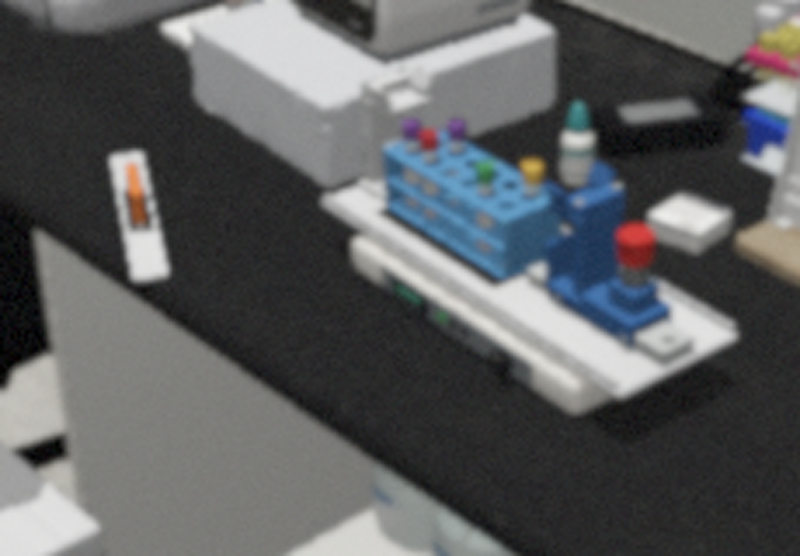

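The crops show the bar at the lower left in the top view, with its ends near crop (45,405) and (258,525) and the orange grip at (140,463). The mixer is nearly aligned with the world axes: knob at (720,323), blue bracket at (645,318), fixed bracket at (345,290). Next I refine the headings and plan the first move.

```bash
cat >> h.py <<'E'
def plan(pos,yaw_deg,s=None):
    """remaining shift (tool axes, cm) and turn (tool z, deg) to a tool-down pose"""
    s=s or r.sense(); R=Ro.from_euler('xyz',s['tcp_rot'])
    d=R.inv().apply(np.array(pos)-s['eef_pos'])/10
    Rt=Ro.from_euler('xyz',[np.pi,0,np.radians(yaw_deg)])
    print('cm',d.round(2),'rotvec deg',np.degrees((R.inv()*Rt).as_rotvec()).round(1))
def axis(m,W,mask,z):
    c=max(cv2.findContours(mask.astype(np.uint8),0,2)[0],key=cv2.contourArea)[:,0]
    P=np.array([atz(m,W,*p,z)[:2] for p in c],np.float32)
    rc=cv2.minAreaRect(P); b=cv2.boxPoints(rc); e=[b[1]-b[0],b[2]-b[1]]; e=max(e,key=np.linalg.norm)
    print('  rect c',np.round(rc[0],1),'size',np.round(rc[1],1),'axis deg',np.degrees(np.arctan2(e[1],e[0])).round(1)%180)
E
python3 - <<'E'
from h import *
print(np.array(r.camera_model('wrist')['hand_eye']).round(2), r.camera_model('wrist')['fx'])
im,d=r.grab_frame('top'); m,W=cam('top')
for q,z in(('bar_grip',6),('rack',112),('mixer',54),('plunger_knob',145),('fixed_saddle',154)):
    for c in r.cut_out(q,'top')[:1]: print(q,round(c['confidence'],2),c['bbox']); axis(m,W,c['mask'],z)
h=cv2.cvtColor(im,cv2.COLOR_RGB2HSV)
o=cv2.inRange(h,(8,150,120),(18,255,255)); o[:240]=0;print('orange'); axis(m,W,o,40)
k=cv2.inRange(h,(0,180,120),(5,255,255))|cv2.inRange(h,(172,180,120),(180,255,255)); k[:,:290]=0;k[:,340:]=0;print('knob');axis(m,W,k,145)
plan([420,150,330],75)
E
```

```text
[[   0.     -0.95   -0.3    78.08]
 [   1.      0.      0.      0.37]
 [  -0.     -0.3     0.95 -171.73]
 [   0.      0.      0.      1.  ]] 366.7367526175898
bar_grip 0.85 [91.6, 246.3, 164.2, 298.9]
  rect c [420.9 202. ] size [237.7  32.7] axis deg 61.9
rack 0.93 [199.4, 203.2, 268.6, 234.7]
  rect c [ 560.3 -103.5] size [167.9  64. ] axis deg 86.3
mixer 0.64 [185.0, 193.7, 334.5, 254.5]
  rect c [ 552.1 -157.5] size [405.6 143.1] axis deg 86.1
plunger_knob 0.39 [308.1, 221.5, 319.1, 231.4]
  rect c [ 547.2 -305.4] size [24.6 24.8] axis deg 135.5
fixed_saddle 0.59 [183.1, 195.7, 331.3, 251.1]
  rect c [ 549. -162.] size [372.5 130.7] axis deg 86.2
orange
  rect c [420.1 200.4] size [60.3 11.9] axis deg 60.9
knob
  rect c [ 547.2 -304.2] size [25.  22.5] axis deg 0.3
cm [-32.73 -32.2  -12.76] rotvec deg [-0.  -0.  81.9]
```

Request:
move_arm(
  increments=[
    {"tx":-2.56,"ty":-2.29},
    {"tx":-2.56,"ty":-2.29},
    {"tx":-2.56,"ty":-2.29},
    {"tx":-2.56,"ty":-2.29},
    {"tx":-2.56,"ty":-2.29},
    {"tx":-2.56,"ty":-2.29},
    {"tx":-2.56,"ty":-2.29},
    {"tx":-2.56,"ty":-2.29},
    {"tx":-2.56,"ty":-2.29},
    {"tx":-2.56,"ty":-2.29},
    {"tx":-2.56,"ty":-2.29},
    {"tx":-2.56,"ty":-2.29},
  ],
)

```text
invalid input
```

Request:
move_arm(
  increments=[
    {"rz":8},
    {"rz":8},
    {"rz":8},
    {"rz":8},
    {"rz":8},
    {"rz":8},
    {"rz":8},
    {"rz":8},
    {"rz":8},
    {"rz":8},
    {"rz":8},
    {"rz":7.5},
  ],
)

```text
invalid input
```

```bash
cat > look.py <<'E'
from h import *
s=r.sense(); im,d=r.grab_frame('wrist'); m,W=cam('wrist',s); cv2.imwrite('pics/w1.png',im[...,::-1])
print(s['clock'],s['eef_pos'],np.degrees(s['tcp_rot']))
c=r.cut_out('bar_grip','wrist')[0]; print(c['confidence'],c['bbox']); axis(m,W,c['mask'],6)
h=cv2.cvtColor(im,cv2.COLOR_RGB2HSV); o=cv2.inRange(h,(8,150,120),(18,255,255)); print('orange'); axis(m,W,o,42)
for x in r.place_of('bar_grip','wrist')[:1]: print(x['confidence'],x['location'],atz(m,W,*x['location'][::-1],24).round(1))
E
python3 look.py
```

```text
1.3 [245.54489282 574.74739341 202.35936759] [-1.79999113e+02 -1.24165244e-03  1.56864581e+02]Traceback (most recent call last):
  File "look.py", line 4, in <module>
    c=r.cut_out('bar_grip','wrist')[0]; print(c['confidence'],c['bbox']); axis(m,W,c['mask'],6)
      ~~~~~~~~~~~~~~~~~~~~~~~~~~~~~^^^
IndexError: list index out of range
```

Request:
move_arm(
  increments=[
    {"tx":-2.56,"ty":-2.29,"tz":0,"rx":0,"ry":0,"rz":0,"gripper":1},
    {"tx":-2.56,"ty":-2.29,"tz":0,"rx":0,"ry":0,"rz":0,"gripper":1},
  ],
  squeeze=40,
)

```text
clock: 1.6
eef_pos: [274.6, 512.1, 202.1]
tcp_rot: [-3.141, 0.0, 2.739]
contact_force: [0.8, 1.0, 0.1]
opening: 1.0
```

Request:
move_arm(
  increments=[
    {"tx":-2.56,"ty":-2.29},
    {"tx":-2.56,"ty":-2.29},
    {"tx":-2.56,"ty":-2.29},
    {"tx":-2.56,"ty":-2.29},
    {"tx":-2.56,"ty":-2.29},
    {"tx":-2.56,"ty":-2.29},
    {"tx":-2.56,"ty":-2.29},
    {"tx":-2.56,"ty":-2.29},
    {"tx":-2.56,"ty":-2.29},
    {"tx":-2.56,"ty":-2.29},
  ],
  squeeze=40,
)

```text
invalid input
```

Request:
move_arm(
  increments=[
    {"tx":-2.56,"ty":-2.29,"tz":0,"rx":0,"ry":0,"rz":0,"gripper":1},
    {"tx":-2.56,"ty":-2.29,"tz":0,"rx":0,"ry":0,"rz":0,"gripper":1},
    {"tx":-2.56,"ty":-2.29,"tz":0,"rx":0,"ry":0,"rz":0,"gripper":1},
    {"tx":-2.56,"ty":-2.29,"tz":0,"rx":0,"ry":0,"rz":0,"gripper":1},
    {"tx":-2.56,"ty":-2.29,"tz":0,"rx":0,"ry":0,"rz":0,"gripper":1},
    {"tx":-2.56,"ty":-2.29,"tz":0,"rx":0,"ry":0,"rz":0,"gripper":1},
    {"tx":-2.56,"ty":-2.29,"tz":0,"rx":0,"ry":0,"rz":0,"gripper":1},
    {"tx":-2.56,"ty":-2.29,"tz":0,"rx":0,"ry":0,"rz":0,"gripper":1},
    {"tx":-2.56,"ty":-2.29,"tz":0,"rx":0,"ry":0,"rz":0,"gripper":1},
    {"tx":-2.56,"ty":-2.29,"tz":0,"rx":0,"ry":0,"rz":0,"gripper":1},
  ],
)

```text
clock: 2.6
eef_pos: [420.6, 200.1, 202.6]
tcp_rot: [3.141, 0.0, 2.738]
contact_force: [-0.2, 0.2, -0.3]
opening: 0.999
```

Request:
move_arm(
  increments=[
    {"tx":0,"ty":0,"tz":0,"rx":0,"ry":0,"rz":8,"gripper":1},
    {"tx":0,"ty":0,"tz":0,"rx":0,"ry":0,"rz":8,"gripper":1},
    {"tx":0,"ty":0,"tz":0,"rx":0,"ry":0,"rz":8,"gripper":1},
    {"tx":0,"ty":0,"tz":0,"rx":0,"ry":0,"rz":8,"gripper":1},
    {"tx":0,"ty":0,"tz":0,"rx":0,"ry":0,"rz":8,"gripper":1},
    {"tx":0,"ty":0,"tz":0,"rx":0,"ry":0,"rz":8,"gripper":1},
    {"tx":0,"ty":0,"tz":0,"rx":0,"ry":0,"rz":8,"gripper":1},
    {"tx":0,"ty":0,"tz":0,"rx":0,"ry":0,"rz":8,"gripper":1},
    {"tx":0,"ty":0,"tz":0,"rx":0,"ry":0,"rz":8,"gripper":1},
    {"tx":0,"ty":0,"tz":0,"rx":0,"ry":0,"rz":8,"gripper":1},
    {"tx":0,"ty":0,"tz":0,"rx":0,"ry":0,"rz":8,"gripper":1},
    {"tx":0,"ty":0,"tz":0,"rx":0,"ry":0,"rz":7.5,"gripper":1},
  ],
)

```text
clock: 3.8
eef_pos: [420.1, 201.3, 202.5]
tcp_rot: [3.141, -0.0, 1.065]
contact_force: [-0.6, 0.3, -0.6]
opening: 0.996
```

```bash
python3 look.py
```

```text
3.8 [420.14310538 201.3482741  202.49830132] [ 1.79992871e+02 -1.27034460e-02  6.10351929e+01]
0.83 [253.8, 41.9, 292.3, 269.9]
  rect c [419.8 205.9] size [236.4  31.9] axis deg 62.3
orange
  rect c [420.6 207.1] size [62.2 11.3] axis deg 62.2
0.6 [174.2, 273.3] [417.5 204.   24. ]
```

Request:
move_arm(
  increments=[
    {"tx":0.35,"ty":0.1,"tz":3,"rx":0,"ry":0,"rz":-1.2,"gripper":0.2},
    {"tx":0,"ty":0,"tz":4,"rx":0,"ry":0,"rz":0,"gripper":0.2},
    {"tx":0,"ty":0,"tz":4,"rx":0,"ry":0,"rz":0,"gripper":0.2},
    {"tx":0,"ty":0,"tz":4,"rx":0,"ry":0,"rz":0,"gripper":0.2},
    {"tx":0,"ty":0,"tz":2.5,"rx":0,"ry":0,"rz":0,"gripper":0.2},
    {"tx":0,"ty":0,"tz":1,"rx":0,"ry":0,"rz":0,"gripper":0.2},
    {"tx":0,"ty":0,"tz":0.7,"rx":0,"ry":0,"rz":0,"gripper":0.2},
    {"tx":0,"ty":0,"tz":0,"rx":0,"ry":0,"rz":0,"gripper":-1},
    {"tx":0,"ty":0,"tz":0,"rx":0,"ry":0,"rz":0,"gripper":-1},
    {"tx":0,"ty":0,"tz":0,"rx":0,"ry":0,"rz":0,"gripper":-1},
    {"tx":0,"ty":0,"tz":0,"rx":0,"ry":0,"rz":0,"gripper":-1},
    {"tx":0,"ty":0,"tz":0,"rx":0,"ry":0,"rz":0,"gripper":-1},
  ],
  squeeze=60,
)

```text
clock: 5.15
eef_pos: [423.4, 204.4, 11.7]
tcp_rot: [3.14, -0.002, 1.092]
contact_force: [-2.7, -0.3, 5.6]
opening: 0.104
```

Request:
move_arm(
  increments=[
    {"tx":0,"ty":0,"tz":0,"rx":0,"ry":0,"rz":0,"gripper":-1},
    {"tx":0,"ty":0,"tz":0,"rx":0,"ry":0,"rz":0,"gripper":-1},
  ],
)

```text
clock: 5.35
eef_pos: [423.4, 204.4, 11.7]
tcp_rot: [3.141, -0.002, 1.092]
contact_force: [-1.6, 1.3, 5.4]
opening: 0.101
```

Request:
move_arm(
  increments=[
    {"tx":0,"ty":0,"tz":-1,"rx":0,"ry":0,"rz":0,"gripper":-1},
    {"tx":0,"ty":0,"tz":-3,"rx":0,"ry":0,"rz":0,"gripper":-1},
    {"tx":0,"ty":0,"tz":-4,"rx":0,"ry":0,"rz":0,"gripper":-1},
    {"tx":0,"ty":0,"tz":-4,"rx":0,"ry":0,"rz":0,"gripper":-1},
    {"tx":0,"ty":0,"tz":-4,"rx":0,"ry":0,"rz":0,"gripper":-1},
    {"tx":0,"ty":0,"tz":-4,"rx":0,"ry":0,"rz":-4.7,"gripper":-1},
    {"tx":0,"ty":0,"tz":-3,"rx":0,"ry":0,"rz":-4.7,"gripper":-1},
    {"tx":0,"ty":0,"tz":-1,"rx":0,"ry":0,"rz":-4.7,"gripper":-1},
    {"tx":0,"ty":0,"tz":0,"rx":0,"ry":0,"rz":-4.7,"gripper":-1},
    {"tx":0,"ty":0,"tz":0,"rx":0,"ry":0,"rz":-4.8,"gripper":-1},
  ],
)

```text
clock: 6.35
eef_pos: [422.6, 203.9, 252.1]
tcp_rot: [3.139, -0.001, 1.507]
contact_force: [0.4, -0.3, -1.7]
opening: 0.103
```

Run:
```python
from h import *
s=r.sense(); im,d=r.grab_frame('wrist'); m,W=cam('wrist',s); cv2.imwrite('pics/w2.png',im[...,::-1])
print(s['clock'],s['eef_pos'],np.degrees(s['tcp_rot']),s['contact_force'],s['wrist_torque'],s['opening'])
zb=s['eef_pos'][2]-11+6-0
c=r.cut_out('bar_grip','wrist')[0]; print(c['confidence'],c['bbox']); axis(m,W,c['mask'],zb)
plan([559,-123,240],86.2)
```

```text
6.35 [422.64512857 203.87145867 252.14146828] [ 1.79879668e+02 -6.03144084e-02  8.63712841e+01] [ 0.38598032 -0.33789719 -1.70184117] [-0.06162651  0.03702974  0.01919134] 0.10258827947802082
0.56 [236.0, 0.0, 305.2, 393.1]
  rect c [419.9 213.5] size [212.   29.8] axis deg 86.3
cm [-31.71  15.77   1.15] rotvec deg [ 0.1 -0.   0. ]
```

View pics/w2.png

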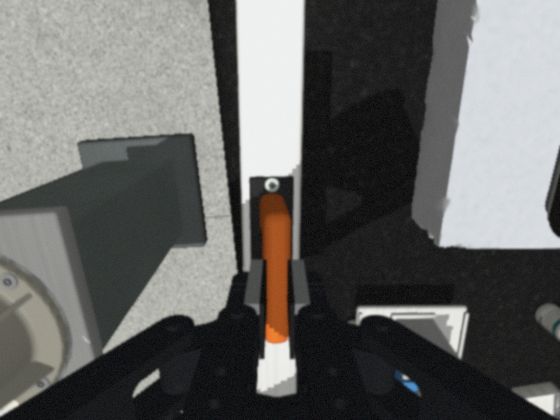

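The wrist view shows the bar held flat and square in the fingers, with the grip at rows 190–345 and columns 260–305. I stop beside the mixer to measure the saddles.

Request:
move_arm(
  increments=[
    {"tx":-2,"ty":0.83,"tz":0,"rx":0,"ry":0,"rz":0,"gripper":-1},
    {"tx":-4,"ty":0.83,"tz":0,"rx":0,"ry":0,"rz":0,"gripper":-1},
    {"tx":-4,"ty":0.83,"tz":0,"rx":0,"ry":0,"rz":0,"gripper":-1},
    {"tx":-4,"ty":0.83,"tz":0,"rx":0,"ry":0,"rz":0,"gripper":-1},
    {"tx":-4,"ty":0.83,"tz":0,"rx":0,"ry":0,"rz":0,"gripper":-1},
    {"tx":-4,"ty":0.83,"tz":0,"rx":0,"ry":0,"rz":0,"gripper":-1},
    {"tx":-4,"ty":0.83,"tz":0,"rx":0,"ry":0,"rz":0,"gripper":-1},
    {"tx":-4,"ty":0.83,"tz":0,"rx":0,"ry":0,"rz":0,"gripper":-1},
    {"tx":0,"ty":0,"tz":0,"rx":0,"ry":0,"rz":0,"gripper":-1},
  ],
)

```text
clock: 7.35
eef_pos: [469.1, -103.9, 251.0]
tcp_rot: [3.141, 0.002, 1.498]
contact_force: [0.4, 0.8, -0.9]
opening: 0.097
```

Run:
```python
from h import *
s=r.sense(); im,d=r.grab_frame('wrist'); m,W=cam('wrist',s)
print(s['clock'],s['eef_pos'],np.degrees(s['tcp_rot']))
z=s['eef_pos'][2]
h=cv2.cvtColor(im,cv2.COLOR_RGB2HSV); o=cv2.inRange(h,(5,150,80),(18,255,255)); print('orange'); axis(m,W,o,z+30)
o=np.argwhere(o>0); b=o[o[:,0]==o[:,0].max()].mean(0)
R=Ro.from_euler('xyz',s['tcp_rot'])
b=[340,278]
print('-x top end, tool frame',b,R.inv().apply(atz(m,W,b[1],b[0],z+30)-s['eef_pos']))
Z=dict(mixer=0,fixed_saddle=145,jaw_saddle=145,plunger_knob=132,rack=54,tube_1=54,tube_4=54)
for q,zz in Z.items():
    for x in r.place_of(q,'wrist')[:2]:
        v,u=x['location']; print(q,round(x['confidence'],2),(round(u),round(v)),atz(m,W,u,v,zz).round(1))
for q,zz in(('rack',112),('plunger_knob',145)):
    for c in r.cut_out(q,'wrist')[:1]: print(q,round(c['confidence'],2),c['bbox']); axis(m,W,c['mask'],zz)
u=np.array([np.cos(np.radians(86.2)),np.sin(np.radians(86.2)),0]); O=np.array([560.3,-103.5,0]); v=np.array([u[1],-u[0],0])
im=im.copy()
for yy in(97,-137):
    sg=np.sign(yy)
    for a,bb in((-12,-17.5),(12,-17.5),(12,17.5),(-12,17.5)):
        p=proj(m,W,O+u*(yy+sg*a)+v*bb+[0,0,145]); cv2.circle(im,tuple(int(t) for t in p.round()),2,(0,255,0),-1)
p=proj(m,W,O+u*-203+[0,0,145.5]); cv2.circle(im,tuple(int(t) for t in p.round()),3,(0,255,255),-1)
cv2.imwrite('pics/w3.png',cv2.resize(im[...,::-1],(800,600),interpolation=cv2.INTER_CUBIC))
np.save('w3d.npy',d)
```

```text
7.35 [ 469.13862445 -103.91701733  250.96525035] [1.79940018e+02 9.94577709e-02 8.58070170e+01]
orange
  rect c [468.7 -99.9] size [70.  12.4] axis deg 86.5
-x top end, tool frame [340, 278] [-30.50057199   0.4552487  -29.94664007]
fixed_saddle 0.65 (405, 51) [566.5  -5.7 145. ]
rack 0.56 (369, 161) [ 563.1 -100.7   54. ]
tube_1 0.74 (365, 161) [ 559.8 -100.1   54. ]
tube_1 0.72 (359, 97) [553.2 -37.2  54. ]
tube_4 0.74 (365, 161) [ 559.8 -100.1   54. ]
tube_4 0.72 (359, 97) [553.2 -37.2  54. ]
rack 0.84 [330.4, 67.9, 432.1, 261.5]
  rect c [556.9 -99.9] size [167.1  73.6] axis deg 86.6
```

View pics/w3.png

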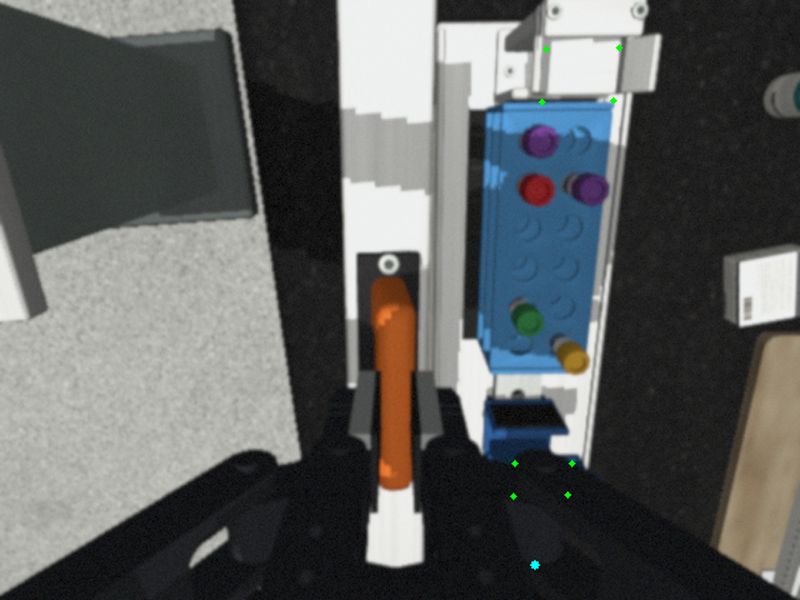

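The view shows the fixed saddle's floor at about 800-px (550–621, 37–95), roughly 3 mm up and right of my predicted markers. The jaw saddle is hidden by the gripper. I use the depth data for the fixed saddle and shift to see the jaw.

Request:
move_arm(
  increments=[
    {"tx":-3,"ty":0,"tz":0,"rx":0,"ry":0,"rz":0,"gripper":-1},
    {"tx":-5,"ty":0,"tz":0,"rx":0,"ry":0,"rz":0,"gripper":-1},
    {"tx":-4,"ty":0,"tz":0,"rx":0,"ry":0,"rz":0,"gripper":-1},
    {"tx":-2,"ty":0,"tz":0,"rx":0,"ry":0,"rz":0,"gripper":-1},
    {"tx":0,"ty":0,"tz":0,"rx":0,"ry":0,"rz":0,"gripper":-1},
  ],
)

```text
clock: 8.35
eef_pos: [459.4, -241.5, 250.3]
tcp_rot: [3.142, 0.001, 1.502]
contact_force: [0.7, -0.0, -1.3]
opening: 0.108
```

Run:
```python
from h import *
def cloud(m,W,d):
    K=np.array([[m['fx'],0,m['cx']],[0,m['fy'],m['cy']],[0,0,1]])
    v,u=np.mgrid[:420,:560]; p=cv2.undistortPoints(np.stack([u,v],-1).reshape(-1,1,2).astype(float),K,np.array([m['k1'],0,0,0,0]))[:,0]
    P=np.c_[p,np.ones(len(p))]*d.reshape(-1,1); return (P@W[:3,:3].T+W[:3,3]).reshape(420,560,3)
s=r.sense(); im,d=r.grab_frame('wrist'); m,W=cam('wrist',s)
print(s['clock'],s['eef_pos'],np.degrees(s['tcp_rot']))
for q,zz in dict(jaw_saddle=145,plunger_knob=132,rack=54).items():
    for x in r.place_of(q,'wrist')[:2]:
        v,u=x['location']; print(q,round(x['confidence'],2),(round(u),round(v)),atz(m,W,u,v,zz).round(1))
s0=dict(eef_pos=[469.1386,-103.917,250.965],tcp_rot=np.radians([179.940,0.09946,85.807]))
A=cloud(*cam('wrist',s0),np.load('w3d.npy')); B=cloud(m,W,d)
a=np.radians(86.2); u=np.array([np.cos(a),np.sin(a)]); v=np.array([u[1],-u[0]]); O=np.array([560.3,-103.5])
def mix(C): q=C[...,:2]-O; return q@v,q@u,C[...,2]
for name,C,lo,hi in(('fixed',A,70,130),('jaw',B,-175,-110)):
    X,Y,Z=mix(C); 
    k=(abs(X)<40)&(Y>lo)&(Y<hi)&(Z>135)
    print(name,k.sum(),'z hist',np.histogram(Z[k],bins=np.arange(135,176,3)))
    f=k&(abs(Z-145)<2.5)
    if f.sum(): print(' floor n',f.sum(),'x',np.percentile(X[f],[1,5,50,95,99]).round(1),'y',np.percentile(Y[f],[1,5,50,95,99]).round(1))
    t=k&(Z>158); print(' cheeks x',np.histogram(X[t],bins=np.arange(-40,41,5)))
hsv=cv2.cvtColor(im,cv2.COLOR_RGB2HSV)
k=cv2.inRange(hsv,(0,180,100),(5,255,255))|cv2.inRange(hsv,(172,180,100),(180,255,255))
if k.any(): axis(m,W,k,145.5)
im=im.copy()
for yy in(97,-137):
    sg=np.sign(yy)
    for aa,bb in((-12,-17.5),(12,-17.5),(12,17.5),(-12,17.5)):
        p=proj(m,W,np.r_[O+u*(yy+sg*aa)+v*bb,145]); cv2.circle(im,tuple(int(t) for t in p.round()),2,(0,255,0),-1)
p=proj(m,W,np.r_[O+u*-203,145.5]); cv2.circle(im,tuple(int(t) for t in p.round()),3,(0,255,255),-1)
cv2.imwrite('pics/w4.png',cv2.resize(im[...,::-1],(800,600),interpolation=cv2.INTER_CUBIC))
```

```text
8.35 [ 459.35478291 -241.54944662  250.308557  ] [1.79999162e+02 3.88006065e-02 8.60356811e+01]
jaw_saddle 0.66 (393, 183) [ 550.2 -237.5  145. ]
plunger_knob 0.78 (388, 252) [ 551.6 -302.5  132. ]
rack 0.8 (377, 10) [ 559.5 -100.3   54. ]
fixed 5556 z hist (array([  20,   28,  235, 1812,  118,  106,  198, 1015, 1238,  359,  422,
          5,    0]), array([135, 138, 141, 144, 147, 150, 153, 156, 159, 162, 165, 168, 171,
       174]))
 floor n 1993 x [-22.5 -14.5   0.7  16.4  17.6] y [ 88.1  89.3 101.6 113.1 120. ]
 cheeks x (array([  0,   0, 218, 273, 184, 172, 188, 186, 181, 172, 176, 242, 541,
       153,   0,   0]), array([-40, -35, -30, -25, -20, -15, -10,  -5,   0,   5,  10,  15,  20,
        25,  30,  35,  40]))
jaw 4732 z hist (array([  10,   21,  143, 1439,   81,   89,  147,  679,  852,  239,  304,
          1,    0]), array([135, 138, 141, 144, 147, 150, 153, 156, 159, 162, 165, 168, 171,
       174]))
 floor n 1557 x [-21.4 -13.4   2.3  17.7  18.8] y [-151.4 -148.2 -135.  -122.5 -121.9]
 cheeks x (array([629,  98, 119, 184, 140, 118, 126, 121, 127, 121, 121, 143, 370,
       178,   0,   0]), array([-40, -35, -30, -25, -20, -15, -10,  -5,   0,   5,  10,  15,  20,
        25,  30,  35,  40]))
  rect c [ 547.5 -301.8] size [25.2 28.4] axis deg 123.7
```

View pics/w4.png

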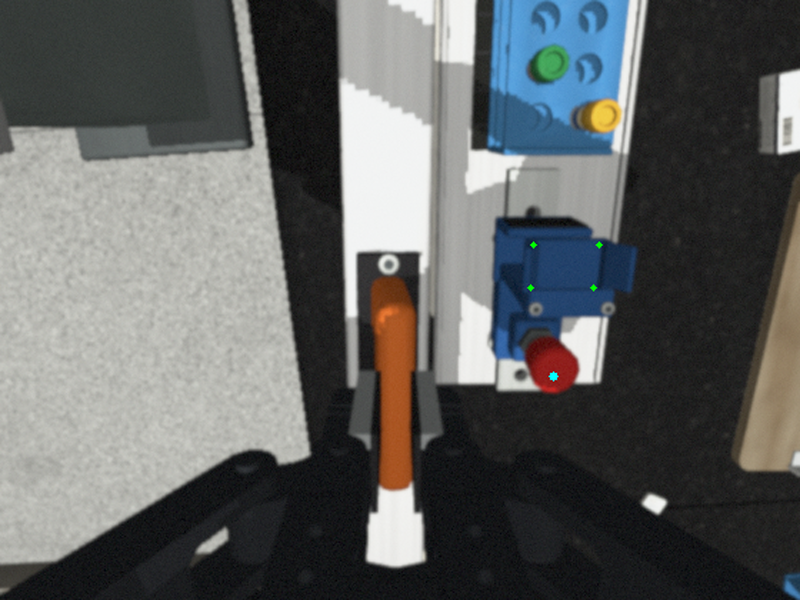

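Depth puts both saddles about 3 mm further +y and 1.3 mm further +x than the first estimate, which makes the mixer origin about (561.8, −100.6) at 86.3°. The picture agrees, with the blue saddle floor at 800-px (528–602, 240–290). Moving the bar over the saddles now.

Request:
move_arm(
  increments=[
    {"tx":1.6,"ty":1.2,"tz":0,"rx":0,"ry":0,"rz":-0.26,"gripper":-1},
    {"tx":3,"ty":2.2,"tz":0,"rx":0,"ry":0,"rz":0,"gripper":-1},
    {"tx":3,"ty":2.2,"tz":0,"rx":0,"ry":0,"rz":0,"gripper":-1},
    {"tx":3,"ty":2.2,"tz":0,"rx":0,"ry":0,"rz":0,"gripper":-1},
    {"tx":2.0,"ty":1.4,"tz":0,"rx":0,"ry":0,"rz":0,"gripper":-1},
    {"tx":0,"ty":0,"tz":2,"rx":0,"ry":0,"rz":0,"gripper":-1},
    {"tx":0,"ty":0,"tz":3,"rx":0,"ry":0,"rz":0,"gripper":-1},
    {"tx":0,"ty":0,"tz":1.5,"rx":0,"ry":0,"rz":0,"gripper":-1},
    {"tx":0,"ty":0,"tz":0,"rx":0,"ry":0,"rz":0,"gripper":-1},
    {"tx":0,"ty":0,"tz":0,"rx":0,"ry":0,"rz":0,"gripper":-1},
  ],
)

```text
clock: 9.55
eef_pos: [559.4, -118.7, 185.9]
tcp_rot: [3.141, -0.0, 1.509]
contact_force: [-0.3, -0.6, -1.0]
opening: 0.102
```

```bash
cat > st.py <<'E'
from h import *
import sys
s=r.sense(); print(s['clock'],s['eef_pos'].round(1),np.degrees(s['tcp_rot']).round(2),np.round(s['contact_force'],1),s['opening'])
a=np.radians(86.3); u=np.array([np.cos(a),np.sin(a)]); v=np.array([u[1],-u[0]]); q=s['eef_pos'][:2]-[561.8,-100.6]; print('mixer xy of TCP',(q@v).round(1),(q@u).round(1))
if len(sys.argv)>1:
    n=sys.argv[2]; im,d=r.grab_frame(n); x0,y0,x1,y1=map(int,sys.argv[3:7]); cv2.imwrite(f'pics/{sys.argv[1]}.png',cv2.resize(im[y0:y1,x0:x1,::-1],(800,int(800*(y1-y0)/(x1-x0))),interpolation=cv2.INTER_CUBIC))
E
python3 st.py s5 wrist 0 0 560 420
```

```text
9.55 [ 559.4 -118.7  185.9] [ 1.7999e+02 -1.0000e-02  8.6490e+01] [-0.3 -0.6 -1. ] 0.10193857389083254
mixer xy of TCP -1.2 -18.2
```

View pics/s5.png

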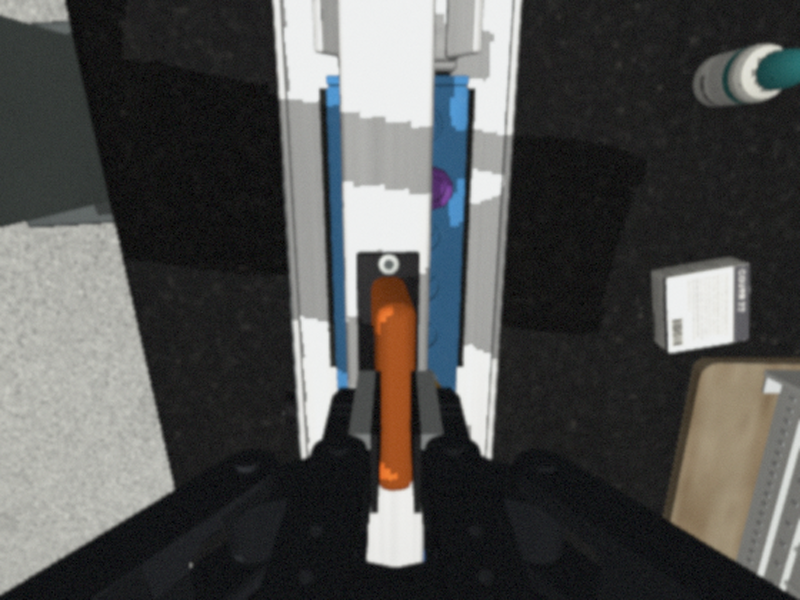

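```bash
cat >> h.py <<'E'
def cloud(m,W,d):
    K=np.array([[m['fx'],0,m['cx']],[0,m['fy'],m['cy']],[0,0,1]])
    v,u=np.mgrid[:420,:560]; p=cv2.undistortPoints(np.stack([u,v],-1).reshape(-1,1,2).astype(float),K,np.array([m['k1'],0,0,0,0]))[:,0]
    P=np.c_[p,np.ones(len(p))]*d.reshape(-1,1); return (P@W[:3,:3].T+W[:3,3]).reshape(420,560,3)
E
python3 - <<'E'
from h import *
s=r.sense(); im,d=r.grab_frame('wrist'); m,W=cam('wrist',s); print({k:m[k] for k in('fx','cx','cy','k1')})
R=Ro.from_euler('xyz',s['tcp_rot']).as_matrix()
C=(cloud(m,W,d)-s['eef_pos'])@R
print('eef z',s['eef_pos'][2], 'hand', np.array(m['hand_eye']).round(4)[:3].tolist())
for row in (20,35,50,90,110,150,165,185,200,240):
    z=C[row,:,2]; y=C[row,:,1]; x=C[row,:,0]
    b=(abs(z-5)<8)&(abs(y)<30)
    print(row,'bar n',b.sum(),'x',x[b].mean().round(1),'y',y[b].min().round(1),y[b].max().round(1),'z',np.median(z[b]).round(1), 'end z slope',np.polyfit(y[b],z[b],1)[0].round(3))
row=25
print([(c,*C[row,c].round(1)) for c in range(205,350,4)])
for n in(50,100,150,200,250):
    k=im[n].astype(int);
E
```

```text
{'fx': 366.7367526175898, 'cx': 276.6406748509793, 'cy': 207.8307434838158, 'k1': -0.00077700150255166}
eef z 186.43444481655897 hand [[0.0012, -0.9531, -0.3028, 78.0806], [1.0, 0.001, 0.0009, -0.37], [-0.0006, -0.3028, 0.9531, -171.7264]]
20 bar n 69 x 107.6 y -18.0 11.8 z 4.6 end z slope 0.085
35 bar n 67 x 101.6 y -17.7 11.4 z 4.3 end z slope 0.072
50 bar n 66 x 95.6 y -17.9 11.6 z 4.8 end z slope 0.092
90 bar n 65 x 78.7 y -17.9 11.5 z 4.4 end z slope 0.097
110 bar n 64 x 69.8 y -17.7 11.7 z 4.5 end z slope 0.091
150 bar n 62 x 51.2 y -17.9 11.7 z 4.7 end z slope 0.088
165 bar n 61 x 43.9 y -18.1 11.3 z 4.6 end z slope 0.086
185 bar n 60 x 34.5 y -17.8 11.5 z 2.1 end z slope 0.076
200 bar n 36 x 26.7 y -18.1 11.1 z 3.0 end z slope 0.061
240 bar n 27 x 5.1 y -18.2 11.7 z 3.1 end z slope 0.108
[(205, np.float64(125.5), np.float64(-54.1), np.float64(132.3)), (209, np.float64(125.3), np.float64(-50.8), np.float64(130.8)), (213, np.float64(125.4), np.float64(-48.0), np.float64(131.8)), (217, np.float64(125.6), np.float64(-45.1), np.float64(133.0)), (221, np.float64(108.0), np.float64(
[... 1300 characters left out ...]
loat64(41.3)), (309, np.float64(111.3), np.float64(16.7), np.float64(41.0)), (313, np.float64(109.7), np.float64(17.9), np.float64(30.5)), (317, np.float64(109.2), np.float64(19.6), np.float64(27.6)), (321, np.float64(108.9), np.float64(21.3), np.float64(25.5)), (325, np.float64(108.6), np.float64(23.0), np.float64(23.6)), (329, np.float64(108.3), np.float64(24.7), np.float64(21.3)), (333, np.float64(108.0), np.float64(26.3), np.float64(19.5)), (337, np.float64(125.6), np.float64(45.1), np.float64(132.4)), (341, np.float64(125.6), np.float64(48.1), np.float64(132.2)), (345, np.float64(125.5), np.float64(51.0), np.float64(131.5)), (349, np.float64(125.6), np.float64(54.1), np.float64(132.1))]
```

The depth profile shows the bar rolled about 5° in the fingers, with its +x edge low, and its centre about 3 mm to −x of the channel. I correct both before lowering.

Request:
move_arm(
  increments=[
    {"tx":-0.3,"ty":0.23,"tz":0,"rx":0,"ry":0,"rz":0,"gripper":-1},
    {"tx":0,"ty":0,"tz":0,"rx":-2.5,"ry":0,"rz":0,"gripper":-1},
    {"tx":0,"ty":0,"tz":0,"rx":-2.5,"ry":0,"rz":0,"gripper":-1},
    {"tx":0,"ty":0,"tz":0,"rx":0,"ry":0,"rz":0,"gripper":-1},
    {"tx":0,"ty":0,"tz":0,"rx":0,"ry":0,"rz":0,"gripper":-1},
  ],
)

```text
clock: 10.15
eef_pos: [561.6, -123.0, 186.2]
tcp_rot: [3.054, 0.0, 1.508]
contact_force: [0.1, 0.3, -0.1]
opening: 0.1
```

```bash
cat > lat.py <<'E'
from h import *
s=r.sense(); im,d=r.grab_frame('wrist'); m,W=cam('wrist',s)
a=np.radians(86.3); u=np.array([np.cos(a),np.sin(a)]); v=np.array([u[1],-u[0]])
C=cloud(m,W,d); q=C[...,:2]-[561.8,-100.6]; X=q@v;Y=q@u;Z=C[...,2]
print(s['clock'],s['eef_pos'].round(1),np.degrees(s['tcp_rot']).round(2),np.round(s['contact_force'],1))
zt=np.median(Z[100:160,270])
for row in (20,40,90,150):
    b=(abs(Z[row]-zt)<6)&(abs(X[row])<30)
    print('bar y',Y[row,b].mean().round(1),'x',X[row,b].min().round(1),X[row,b].max().round(1),'z',np.median(Z[row,b]).round(1),'roll',np.polyfit(X[row,b],Z[row,b],1)[0].round(3))
k=(abs(Z-164)<1)&(abs(X)<32)&(Y>80)&(Y<125)&(abs(X)>15)
print('cheeks z164: ',np.median(X[k&(X<0)]).round(1),np.median(X[k&(X>0)]).round(1))
E
python3 lat.py
```

```text
10.15 [ 561.6 -123.   186.2] [1.7499e+02 1.0000e-02 8.6400e+01] [ 0.1  0.3 -0.1]
bar y 85.2 x -16.4 13.5 z 181.3 roll -0.007
bar y 77.2 x -16.2 13.0 z 181.4 roll -0.0
bar y 56.3 x -16.4 13.1 z 181.4 roll -0.005
bar y 28.8 x -16.2 12.7 z 181.3 roll -0.002
cheeks z164:  -25.2 22.4
```

Request:
move_arm(
  increments=[
    {"tx":0,"ty":-0.087,"tz":1,"rx":0,"ry":0,"rz":0,"gripper":-1},
    {"tx":0,"ty":-0.07,"tz":0.8,"rx":0,"ry":0,"rz":0,"gripper":-1},
    {"tx":0,"ty":-0.052,"tz":0.6,"rx":0,"ry":0,"rz":0,"gripper":-1},
    {"tx":0,"ty":-0.026,"tz":0.3,"rx":0,"ry":0,"rz":0,"gripper":-1},
    {"tx":0,"ty":-0.013,"tz":0.15,"rx":0,"ry":0,"rz":0,"gripper":-1},
    {"tx":0,"ty":0,"tz":0,"rx":0,"ry":0,"rz":0,"gripper":-1},
  ],
)

```text
clock: 10.8
eef_pos: [561.3, -122.7, 156.5]
tcp_rot: [3.055, -0.0, 1.508]
contact_force: [0.5, 0.4, -1.9]
opening: 0.106
```

```bash
python3 lat.py
```

```text
10.8 [ 561.3 -122.7  156.5] [175.02  -0.    86.42] [ 0.5  0.4 -1.9]
bar y 85.5 x -23.3 21.0 z 151.9 roll 0.027
bar y 77.6 x -16.6 12.6 z 151.7 roll -0.005
bar y 56.6 x -16.7 12.7 z 152.0 roll 0.028
bar y 29.1 x -16.5 13.4 z 151.7 roll -0.008
cheeks z164:  -25.1 22.5
```

Request:
move_arm(
  increments=[
    {"tx":0,"ty":-0.009,"tz":0.1,"rx":0,"ry":0,"rz":0,"gripper":-1},
    {"tx":0,"ty":0,"tz":0,"rx":0,"ry":0,"rz":0,"gripper":-1},
    {"tx":0,"ty":0,"tz":0,"rx":0,"ry":0,"rz":0,"gripper":-0.2},
    {"tx":0,"ty":0,"tz":0,"rx":0,"ry":0,"rz":0,"gripper":-0.2},
    {"tx":0,"ty":0,"tz":0,"rx":0,"ry":0,"rz":0,"gripper":-0.2},
    {"tx":0,"ty":0,"tz":0,"rx":0,"ry":0,"rz":0,"gripper":-0.2},
  ],
)

```text
clock: 11.45
eef_pos: [561.4, -122.7, 155.9]
tcp_rot: [3.054, 0.0, 1.508]
contact_force: [-0.0, -0.6, -0.0]
opening: 0.398
```

```bash
python3 lat.py; python3 st.py
```

```text
11.45 [ 561.4 -122.7  155.9] [174.99   0.    86.42] [-0.  -0.6 -0. ]
bar y 85.5 x -23.1 20.4 z 151.3 roll 0.048
bar y 77.5 x -16.0 13.5 z 151.1 roll 0.011
bar y 56.6 x -16.1 13.5 z 151.0 roll -0.004
bar y 29.1 x -16.4 13.3 z 151.0 roll -0.013
cheeks z164:  -25.2 22.6
11.5 [ 561.4 -122.8  155.9] [174.99   0.    86.43] [-0.2 -0.3 -0.1] 0.39687673454256783
mixer xy of TCP 1.0 -22.1
```

The bar is seated flat with its top at z = 151. I retreat and go over the knob.

Request:
move_arm(
  increments=[
    {"tx":0,"ty":0,"tz":-1,"rx":0,"ry":0,"rz":0,"gripper":-0.2},
    {"tx":0,"ty":0,"tz":-2.5,"rx":0,"ry":0,"rz":0,"gripper":-0.2},
    {"tx":0,"ty":0,"tz":-3,"rx":0,"ry":0,"rz":0,"gripper":0.3},
    {"tx":0,"ty":0,"tz":-2,"rx":2.5,"ry":0,"rz":0,"gripper":0.3},
    {"tx":0,"ty":0,"tz":0,"rx":2.5,"ry":0,"rz":0,"gripper":0.3},
    {"tx":-3,"ty":0,"tz":0,"rx":0,"ry":0,"rz":0,"gripper":0.3},
    {"tx":-4,"ty":0,"tz":0,"rx":0,"ry":0,"rz":0,"gripper":0.3},
    {"tx":-4,"ty":0,"tz":0,"rx":0,"ry":0,"rz":0,"gripper":0.3},
    {"tx":-4,"ty":0,"tz":0,"rx":0,"ry":0,"rz":0,"gripper":0.3},
    {"tx":-3,"ty":0,"tz":0,"rx":0,"ry":0,"rz":0,"gripper":0.3},
    {"tx":0,"ty":0,"tz":0,"rx":0,"ry":0,"rz":0,"gripper":0.3},
    {"tx":0,"ty":0,"tz":0,"rx":0,"ry":0,"rz":0,"gripper":0.3},
  ],
)

```text
clock: 12.7
eef_pos: [542.5, -302.1, 240.8]
tcp_rot: [3.142, -0.0, 1.507]
contact_force: [-0.2, 0.7, -0.6]
opening: 0.654
```

```bash
cat > knob.py <<'E'
from h import *
s=r.sense(); im,d=r.grab_frame('wrist'); m,W=cam('wrist',s); cv2.imwrite('pics/k6.png',cv2.resize(im[...,::-1],(800,600)))
print(s['clock'],s['eef_pos'].round(1),np.degrees(s['tcp_rot']).round(2))
h=cv2.cvtColor(im,cv2.COLOR_RGB2HSV); k=cv2.inRange(h,(0,170,80),(6,255,255))|cv2.inRange(h,(172,170,80),(180,255,255))
C=cloud(m,W,d); R=Ro.from_euler('xyz',s['tcp_rot']).as_matrix()
P=C[(k>0)&(d>0)]; P=P[np.linalg.norm(P[:,:2]-[547.5,-303],axis=1)<35]; zt=np.percentile(P[:,2],95); t=P[P[:,2]>zt-3]
c=(t.max(0)+t.min(0))/2; print('n',len(P),'ztop',zt,'top mean',t.mean(0),'mid',c,'ext',np.ptp(t,axis=0))
print('tool frame',(t.mean(0)-s['eef_pos'])@R,(c-s['eef_pos'])@R)
for x in r.place_of('plunger_knob','wrist')[:1]: print(x['confidence'],x['location'],atz(m,W,*x['location'][::-1],132).round(1))
E
python3 knob.py
```

```text
12.7 [ 542.5 -302.1  240.8] [ 1.800e+02 -2.000e-02  8.633e+01]
n 1028 ztop 146.61397405203004 top mean [ 548.36594074 -301.79770386  145.40487796] mid [ 548.41432757 -302.35874964  145.7869536 ] ext [26.69712473 27.58851927  4.3334268 ]
tool frame [ 0.67186731  5.83557833 95.3992918 ] [ 0.1152158  5.9197626 95.0169993]
0.63 [196.9, 285.8] [ 549.5 -304.5  132. ]
```

View pics/k6.png

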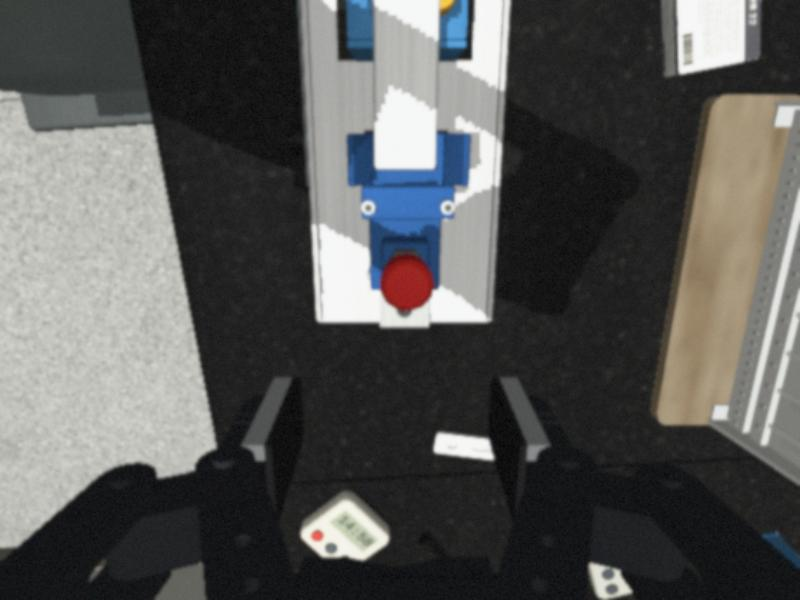

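Request:
move_arm(
  increments=[
    {"tx":0,"ty":0.59,"tz":1,"rx":0,"ry":0,"rz":0,"gripper":0.4},
    {"tx":0,"ty":0,"tz":3,"rx":0,"ry":0,"rz":0,"gripper":0.4},
    {"tx":0,"ty":0,"tz":3,"rx":0,"ry":0,"rz":0,"gripper":0.4},
    {"tx":0,"ty":0,"tz":3,"rx":0,"ry":0,"rz":0,"gripper":0.4},
    {"tx":0,"ty":0,"tz":1.8,"rx":0,"ry":0,"rz":0,"gripper":0.4},
    {"tx":0,"ty":0,"tz":1.0,"rx":0,"ry":0,"rz":0,"gripper":0.4},
    {"tx":0,"ty":0,"tz":0,"rx":0,"ry":0,"rz":0,"gripper":0.4},
  ],
)

```text
clock: 13.5
eef_pos: [548.1, -301.1, 110.8]
tcp_rot: [-3.139, -0.001, 1.509]
contact_force: [-0.3, 1.0, -0.8]
opening: 0.699
```

Request:
move_arm(
  increments=[
    {"tx":0,"ty":0,"tz":0,"rx":0,"ry":0,"rz":0,"gripper":-1},
    {"tx":0,"ty":0,"tz":0,"rx":0,"ry":0,"rz":0,"gripper":-1},
    {"tx":0,"ty":0,"tz":0,"rx":0,"ry":0,"rz":0,"gripper":-1},
    {"tx":0,"ty":0,"tz":0,"rx":0,"ry":0,"rz":0,"gripper":-1},
    {"tx":0,"ty":0,"tz":0,"rx":0,"ry":0,"rz":0,"gripper":-1},
  ],
  squeeze=70,
)

```text
clock: 14.0
eef_pos: [550.0, -303.4, 115.5]
tcp_rot: [3.138, 0.002, 1.508]
contact_force: [-3.7, 0.4, 14.1]
opening: 0.0
```

Opening reads 0 with an upward push on the tool, so the fingers may have slipped off or closed under the knob. I look before doing anything else.

```bash
python3 st.py k7 wrist 160 130 420 325
python3 - <<'E'
from h import *
s=r.sense(); im,d=r.grab_frame('wrist'); m,W=cam('wrist',s); C=cloud(m,W,d)
h=cv2.cvtColor(im,cv2.COLOR_RGB2HSV); k=cv2.inRange(h,(0,170,60),(6,255,255))|cv2.inRange(h,(172,170,60),(180,255,255))
P=C[(k>0)&(d>0)]; P=P[np.linalg.norm(P[:,:2]-[547.5,-303],axis=1)<35]; print(len(P)); 
if len(P): print(np.percentile(P,[2,50,98],axis=0))
print(s['joint_efforts'],s['wrist_torque'])
im,d=r.grab_frame('scene'); cv2.imwrite('pics/k7s.png',cv2.resize(im[150:270,220:380,::-1],(800,600),interpolation=cv2.INTER_CUBIC))
E
```

```text
14.0 [ 550.  -303.4  115.5] [1.7979e+02 1.3000e-01 8.6420e+01] [-3.7  0.4 14.1] 2.1106305624384162e-05
mixer xy of TCP 1.3 -203.2
1301
[[ 536.58539241 -298.86395109  125.01713624]
 [ 548.15668612 -291.95351794  143.09952834]
 [ 560.18094147 -288.92571233  150.89378275]]
[ 8.63810275e-01 -5.48264194e+01 -2.70287615e+01  3.68487434e-01
 -9.80016142e-01 -3.61476668e-04] [ 0.05667089  0.56011016 -0.00864931]
```

View pics/k7.png

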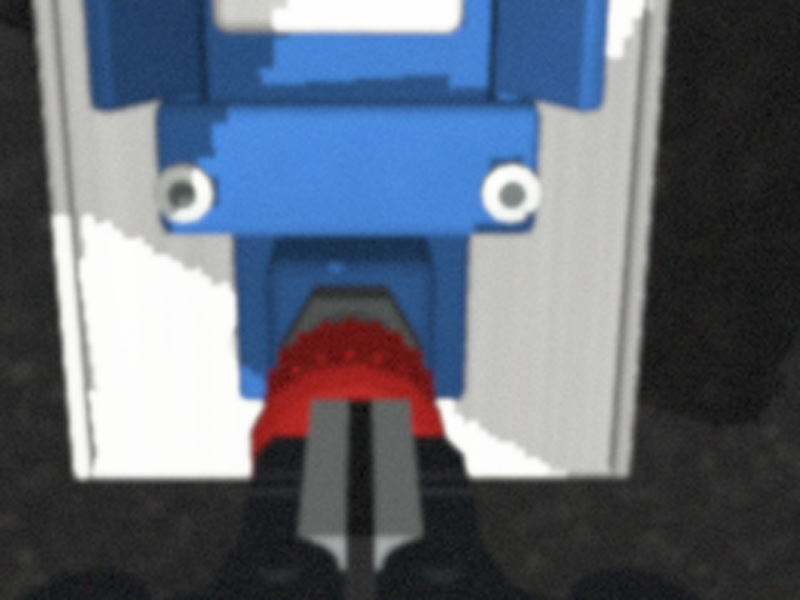

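View pics/k7s.png

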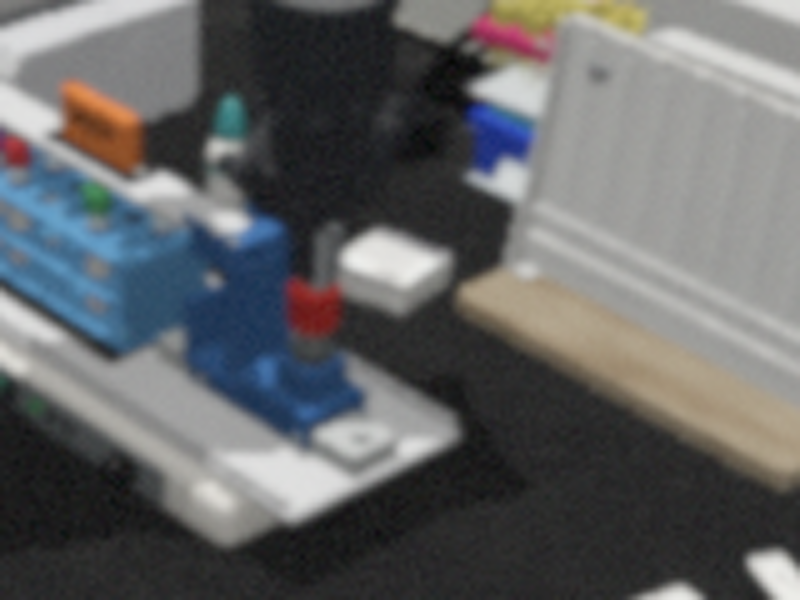

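Run:
```python
from h import *
s=r.sense(); im,d=r.grab_frame('wrist'); m,W=cam('wrist',s); C=cloud(m,W,d)
R=Ro.from_euler('xyz',s['tcp_rot']).as_matrix(); T=(C-s['eef_pos'])@R
print(s['contact_force'],s['eef_pos'],m['cx'])
for col in(265,277,289):
  print(col,[(v,*T[v,col].round(0).astype(int),*im[v,col]) for v in range(222,325,5)])
```

```text
[-2.94614934 -0.07599289 13.31179832] [ 550.01830631 -303.40180181  115.53232481] 276.6406748509793
265 [(222, np.int64(11), np.int64(-6), np.int64(14), np.uint8(46), np.uint8(69), np.uint8(101)), (227, np.int64(11), np.int64(-6), np.int64(8), np.uint8(68), np.uint8(72), np.uint8(70)), (232, np.int64(8), np.int64(-6), np.int64(7), np.uint8(74), np.uint8(76), np.uint8(73)), (237, np.int64(13), np.int64(-6), np.int64(-13), np.uint8(105), np.uint8(21), np.uint8(20)), (242, np.int64(13), np.int64(-6), np.int64(-17), np.uint8(107), np.uint8(24), np.uint8(22)), (247, np.int64(14), np.int64(-5), np.int64(-26), np.uint8(123), np.uint8(28), np.uint8(25)), (252, np.int64(12), np.int64(-5), np.int64(-28), np.uint8(156), np.uint8(31), np.uint8(27)), (257, np.int64(11), np.int64(-5), np.int64(-30), np.uint8(175), np.uint8(43), np.uint8(40)), (262, np.int64(11), np.int64(-5), np.int64(-35), np.uint8(100), np.uint8(101), np.uint8(100)), (267, np.int64(12), np.int64(-5), np.int64(-41), np.uint8(99), np.uint8(99), np.uint8(101)), (272, np.int64(12), np.int64(-5), np.int64(-45), np.uint8(99), np.uint8
[... 4088 characters left out ...]
np.int64(-56), np.uint8(98), np.uint8(101), np.uint8(100)), (292, np.int64(12), np.int64(4), np.int64(-59), np.uint8(98), np.uint8(99), np.uint8(100)), (297, np.int64(12), np.int64(4), np.int64(-62), np.uint8(95), np.uint8(98), np.uint8(98)), (302, np.int64(12), np.int64(4), np.int64(-65), np.uint8(102), np.uint8(103), np.uint8(102)), (307, np.int64(13), np.int64(4), np.int64(-70), np.uint8(92), np.uint8(93), np.uint8(94)), (312, np.int64(12), np.int64(4), np.int64(-72), np.uint8(22), np.uint8(23), np.uint8(27)), (317, np.int64(12), np.int64(4), np.int64(-75), np.uint8(24), np.uint8(27), np.uint8(32)), (322, np.int64(12), np.int64(3), np.int64(-77), np.uint8(23), np.uint8(23), np.uint8(28))]
```

The fingers have closed right through the compliant knob contact: the pads sit inside the knob, pushed up by 14 N. The bar grip also read about 3 mm "compressed" at 60 N, so the squeeze was too high. I withdraw straight up while shut, then regrip gently.

Request:
move_arm(
  increments=[
    {"tx":0,"ty":0,"tz":-0.5,"rx":0,"ry":0,"rz":0,"gripper":-1},
    {"tx":0,"ty":0,"tz":-1,"rx":0,"ry":0,"rz":0,"gripper":-1},
    {"tx":0,"ty":0,"tz":-1.5,"rx":0,"ry":0,"rz":0,"gripper":-1},
    {"tx":0,"ty":0,"tz":-2,"rx":0,"ry":0,"rz":0,"gripper":-1},
    {"tx":0,"ty":0,"tz":-2,"rx":0,"ry":0,"rz":0,"gripper":0.3},
    {"tx":0,"ty":0,"tz":-2,"rx":0,"ry":0,"rz":0,"gripper":0.3},
    {"tx":0,"ty":0,"tz":0,"rx":0,"ry":0,"rz":0,"gripper":0.3},
    {"tx":0,"ty":0,"tz":0,"rx":0,"ry":0,"rz":0,"gripper":0.3},
    {"tx":0,"ty":0,"tz":0,"rx":0,"ry":0,"rz":0,"gripper":0.3},
  ],
  squeeze=20,
)

```text
clock: 15.1
eef_pos: [548.1, -302.0, 201.8]
tcp_rot: [-3.141, -0.0, 1.508]
contact_force: [-0.2, 0.0, 0.3]
opening: 0.647
```

```bash
python3 knob.py
python3 - <<'E'
import cv2; a=cv2.imread('pics/k6.png'); cv2.imwrite('pics/k8.png',a[0:500,200:700])
E
python3 st.py k8s scene 90 130 350 325
```

```text
15.1 [ 548.1 -302.   201.8] [-1.7994e+02 -3.0000e-02  8.6420e+01]
n 1384 ztop 146.4893980680867 top mean [ 548.40524491 -301.86504951  145.41845184] mid [ 548.55433239 -302.09113139  145.63115402] ext [27.02483404 27.59319208  4.25168579]
tool frame [ 0.11184118  0.32972908 56.38128085] [-0.10440609  0.49241466 56.16831882]
0.87 [211.8, 278.4] [ 549.  -303.6  132. ]
15.2 [ 548.1 -302.   201.5] [-1.7991e+02 -4.0000e-02  8.6420e+01] [-1.2 -0.7 -0.7] 0.646367192491351
mixer xy of TCP -0.7 -201.8
```

View pics/k8.png

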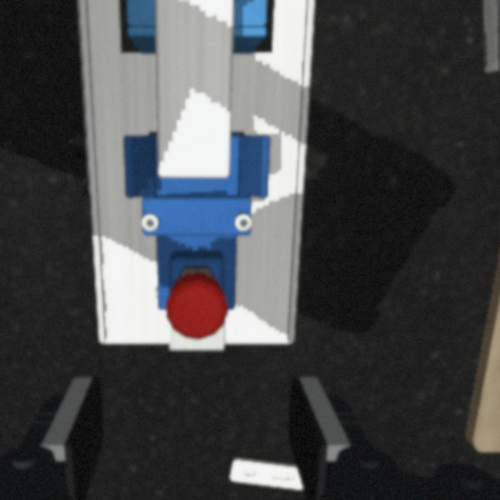

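No harm was done: the knob, bracket and bar are unchanged, with the bar end still in the jaw saddle at crop (160–228, 178). I regrip gently, closing in steps.

Request:
move_arm(
  increments=[
    {"tx":0,"ty":0.04,"tz":2,"rx":0,"ry":0,"rz":0,"gripper":0.2},
    {"tx":0,"ty":0,"tz":3,"rx":0,"ry":0,"rz":0,"gripper":0.1},
    {"tx":0,"ty":0,"tz":2.5,"rx":0,"ry":0,"rz":0,"gripper":0.0},
    {"tx":0,"ty":0,"tz":1.3,"rx":0,"ry":0,"rz":0,"gripper":0.0},
    {"tx":0,"ty":0,"tz":0.2,"rx":0,"ry":0,"rz":0,"gripper":0.0},
    {"tx":0,"ty":0,"tz":0,"rx":0,"ry":0,"rz":0,"gripper":-0.1},
    {"tx":0,"ty":0,"tz":0,"rx":0,"ry":0,"rz":0,"gripper":-0.2},
    {"tx":0,"ty":0,"tz":0,"rx":0,"ry":0,"rz":0,"gripper":-0.3},
    {"tx":0,"ty":0,"tz":0,"rx":0,"ry":0,"rz":0,"gripper":-0.35},
    {"tx":0,"ty":0,"tz":0,"rx":0,"ry":0,"rz":0,"gripper":-0.4},
    {"tx":0,"ty":0,"tz":0,"rx":0,"ry":0,"rz":0,"gripper":-0.45},
    {"tx":0,"ty":0,"tz":0,"rx":0,"ry":0,"rz":0,"gripper":-0.45},
  ],
  squeeze=20,
)

```text
clock: 16.45
eef_pos: [548.6, -302.4, 113.0]
tcp_rot: [-3.141, 0.0, 1.508]
contact_force: [-3.5, 1.1, 6.1]
opening: 0.28
```

Request:
move_arm(
  increments=[
    {"tx":0,"ty":0,"tz":0,"rx":0,"ry":0,"rz":0,"gripper":-0.5},
    {"tx":0,"ty":0,"tz":0,"rx":0,"ry":0,"rz":0,"gripper":-0.55},
    {"tx":0,"ty":0,"tz":0,"rx":0,"ry":0,"rz":0,"gripper":-0.6},
    {"tx":0,"ty":0,"tz":0,"rx":0,"ry":0,"rz":0,"gripper":-0.6},
  ],
)

```text
clock: 16.85
eef_pos: [548.6, -302.4, 113.0]
tcp_rot: [-3.141, 0.0, 1.508]
contact_force: [-4.2, 0.0, 7.0]
opening: 0.277
```

Request:
move_arm(
  increments=[
    {"tx":0,"ty":0,"tz":0,"rx":0,"ry":0,"rz":0,"gripper":-0.6},
    {"tx":0,"ty":0,"tz":0,"rx":0,"ry":0,"rz":0,"gripper":-0.6},
    {"tx":0,"ty":0,"tz":-0.3,"rx":0,"ry":0,"rz":0,"gripper":-0.6},
    {"tx":0,"ty":0,"tz":-0.3,"rx":0,"ry":0,"rz":0,"gripper":-0.6},
    {"tx":0,"ty":0,"tz":0,"rx":0,"ry":0,"rz":0,"gripper":-0.6},
  ],
  squeeze=30,
)

```text
clock: 17.35
eef_pos: [548.5, -302.2, 118.1]
tcp_rot: [-3.141, -0.0, 1.508]
contact_force: [-1.8, -2.3, -7.6]
opening: 0.264
```

```bash
cat > kz.py <<'E'
from h import *
s=r.sense(); im,d=r.grab_frame('wrist'); m,W=cam('wrist',s); C=cloud(m,W,d)
print(s['clock'],s['eef_pos'].round(1),np.round(s['contact_force'],1),round(s['opening'],3))
h=cv2.cvtColor(im,cv2.COLOR_RGB2HSV); k=cv2.inRange(h,(0,170,60),(6,255,255))|cv2.inRange(h,(172,170,60),(180,255,255))
T=(C-s['eef_pos'])@Ro.from_euler('xyz',s['tcp_rot']).as_matrix()
f=(k>0)&(d>0)&(np.hypot(T[...,0],T[...,1])<30); P=C[f]; print(len(P),'red z pct',np.percentile(P[:,2],[2,50,90,97]).round(1),'x mid',np.percentile(P[:,0],[2,98]).mean().round(1))
# mixer-frame features: blue screws/bar end
a=np.radians(86.3); u=np.array([np.cos(a),np.sin(a)]); v=np.array([u[1],-u[0]]); q=C[...,:2]-[561.8,-100.6]; X=q@v;Y=q@u;Z=C[...,2]
b=cv2.inRange(h,(100,120,50),(120,255,255))>0
kp=b&(abs(X)<22)&(abs(Z-159)<4.5)&(Y<-80)&(Y>-200); print('keeper blue n',kp.sum(),'y',np.percentile(Y[kp],[2,98]).round(1) if kp.sum() else '','z',np.median(Z[kp]))
br=(~b)&(abs(X+1.4)<10)&(abs(Z-151)<2.5)&(Y<-60)&(Y>-190); print('bar end y',np.percentile(Y[br],[0.5,2]).round(1) if br.sum() else '', 'bar z',np.median(Z[br]) if br.sum() else '')
E
python3 kz.py
```

```text
17.35 [ 548.5 -302.2  118.1] [-1.8 -2.3 -7.6] 0.264
3440 red z pct [130.9 149.9 150.8 151.3] x mid 548.4
keeper blue n 6219 y [-164.1 -127.1] z 158.96469498971828
bar end y [-142. -141.] bar z 151.20571139963482
```

The knob rose about 5 mm with the tool and the grip is steady. I lift to about 12 mm, clear of the hole.

Request:
move_arm(
  increments=[
    {"tx":0,"ty":0,"tz":-0.25,"rx":0,"ry":0,"rz":0,"gripper":-0.6},
    {"tx":0,"ty":0,"tz":-0.25,"rx":0,"ry":0,"rz":0,"gripper":-0.6},
    {"tx":0,"ty":0,"tz":-0.2,"rx":0,"ry":0,"rz":0,"gripper":-0.6},
    {"tx":0,"ty":0,"tz":0,"rx":0,"ry":0,"rz":0,"gripper":-0.6},
  ],
)

```text
clock: 17.8
eef_pos: [548.5, -302.2, 125.4]
tcp_rot: [-3.141, -0.0, 1.508]
contact_force: [-3.5, -1.1, -10.5]
opening: 0.267
```

```bash
python3 kz.py
```

```text
17.8 [ 548.5 -302.2  125.4] [ -3.5  -1.1 -10.5] 0.267
3396 red z pct [139.2 157.1 158.  158.4] x mid 548.5
keeper blue n 5680 y [-164.3 -127.1] z 158.95308036403458
bar end y [-188.6 -141.2] bar z 151.20874289231563
```

Request:
move_arm(
  increments=[
    {"tx":0.3,"ty":0,"tz":0,"rx":0,"ry":0,"rz":0,"gripper":-0.6},
    {"tx":0.5,"ty":0,"tz":0,"rx":0,"ry":0,"rz":0,"gripper":-0.6},
    {"tx":0.5,"ty":0,"tz":0,"rx":0,"ry":0,"rz":0,"gripper":-0.6},
    {"tx":0.4,"ty":0,"tz":0,"rx":0,"ry":0,"rz":0,"gripper":-0.6},
    {"tx":0.3,"ty":0,"tz":0,"rx":0,"ry":0,"rz":0,"gripper":-0.6},
    {"tx":0,"ty":0,"tz":0,"rx":0,"ry":0,"rz":0,"gripper":-0.6},
  ],
)

```text
clock: 18.45
eef_pos: [549.9, -281.3, 125.3]
tcp_rot: [-3.141, -0.001, 1.509]
contact_force: [-4.2, 0.9, -8.9]
opening: 0.265
```

```bash
python3 kz.py
```

```text
18.45 [ 549.9 -281.3  125.3] [-4.2  0.9 -8.9] 0.265
3302 red z pct [138.7 157.  158.  158.3] x mid 549.8
keeper blue n 5544 y [-143.3 -106.2] z 158.93692749091784
bar end y [-168.4 -128.2] bar z 151.18614306672163
```

Request:
move_arm(
  increments=[
    {"tx":0.3,"ty":0,"tz":0,"rx":0,"ry":0,"rz":0,"gripper":-0.6},
    {"tx":0.4,"ty":0,"tz":0,"rx":0,"ry":0,"rz":0,"gripper":-0.6},
    {"tx":0.4,"ty":0,"tz":0,"rx":0,"ry":0,"rz":0,"gripper":-0.6},
    {"tx":0.3,"ty":0,"tz":0,"rx":0,"ry":0,"rz":0,"gripper":-0.6},
    {"tx":0.2,"ty":0,"tz":0,"rx":0,"ry":0,"rz":0,"gripper":-0.6},
    {"tx":0.1,"ty":0,"tz":0,"rx":0,"ry":0,"rz":0,"gripper":-0.6},
    {"tx":0,"ty":0,"tz":0,"rx":0,"ry":0,"rz":0,"gripper":-0.6},
  ],
)

```text
clock: 19.2
eef_pos: [551.0, -265.2, 125.3]
tcp_rot: [-3.141, -0.0, 1.508]
contact_force: [-5.1, -1.4, -10.0]
opening: 0.263
```

```bash
python3 kz.py
```

```text
19.2 [ 551.  -265.2  125.3] [ -5.1  -1.4 -10. ] 0.263
3288 red z pct [138.9 157.1 158.  158.4] x mid 550.9
keeper blue n 5543 y [-127.2  -90. ] z 158.96646546528288
bar end y [-152.4 -112.2] bar z 151.20388253659436
```

Request:
move_arm(
  increments=[
    {"tx":0.15,"ty":0,"tz":0,"rx":0,"ry":0,"rz":0,"gripper":-0.6},
    {"tx":0.12,"ty":0,"tz":0,"rx":0,"ry":0,"rz":0,"gripper":-0.6},
    {"tx":0,"ty":0,"tz":0,"rx":0,"ry":0,"rz":0,"gripper":-0.6},
    {"tx":0,"ty":0,"tz":0.2,"rx":0,"ry":0,"rz":0,"gripper":-0.6},
    {"tx":0,"ty":0,"tz":0.2,"rx":0,"ry":0,"rz":0,"gripper":-0.6},
    {"tx":0,"ty":0,"tz":0.1,"rx":0,"ry":0,"rz":0,"gripper":-0.6},
    {"tx":0,"ty":0,"tz":0,"rx":0,"ry":0,"rz":0,"gripper":-0.6},
  ],
)

```text
clock: 19.95
eef_pos: [551.1, -262.6, 120.3]
tcp_rot: [-3.141, -0.0, 1.508]
contact_force: [-5.1, -1.4, -7.4]
opening: 0.265
```

```bash
python3 kz.py
```

```text
19.95 [ 551.1 -262.6  120.3] [-5.1 -1.4 -7.4] 0.265
3330 red z pct [133.1 152.1 153.1 153.5] x mid 551.0
keeper blue n 6022 y [-124.7  -87.4] z 158.95480275792744
bar end y [-175.1 -172.7] bar z 151.3782243036174
```

The lift is now about 7.4 mm, below the 9 mm rail level, and the spring still pulls, so the pin is entering the next hole. I continue down.

Request:
move_arm(
  increments=[
    {"tx":0,"ty":0,"tz":0.25,"rx":0,"ry":0,"rz":0,"gripper":-0.6},
    {"tx":0,"ty":0,"tz":0.25,"rx":0,"ry":0,"rz":0,"gripper":-0.6},
    {"tx":0,"ty":0,"tz":0.15,"rx":0,"ry":0,"rz":0,"gripper":-0.6},
    {"tx":0,"ty":0,"tz":0.1,"rx":0,"ry":0,"rz":0,"gripper":-0.6},
    {"tx":0,"ty":0,"tz":0,"rx":0,"ry":0,"rz":0,"gripper":-0.6},
    {"tx":0,"ty":0,"tz":0,"rx":0,"ry":0,"rz":0,"gripper":-0.6},
  ],
)

```text
clock: 20.6
eef_pos: [551.2, -262.6, 113.5]
tcp_rot: [-3.141, -0.0, 1.508]
contact_force: [-7.8, -0.3, -5.3]
opening: 0.264
```

```bash
python3 kz.py
```

```text
20.6 [ 551.2 -262.6  113.5] [-7.8 -0.3 -5.3] 0.264
3345 red z pct [126.1 145.3 146.3 146.7] x mid 551.1
keeper blue n 6586 y [-124.5  -87.3] z 158.95657908126253
bar end y [-110.1 -109.2] bar z 151.17784540371912
```

Request:
move_arm(
  increments=[
    {"tx":0,"ty":-0.05,"tz":0.08,"rx":0,"ry":0,"rz":0,"gripper":-0.6},
    {"tx":0,"ty":0,"tz":0.08,"rx":0,"ry":0,"rz":0,"gripper":-0.6},
    {"tx":0,"ty":0,"tz":0,"rx":0,"ry":0,"rz":0,"gripper":-0.6},
    {"tx":0,"ty":0,"tz":0,"rx":0,"ry":0,"rz":0,"gripper":-0.6},
  ],
)

```text
clock: 21.05
eef_pos: [551.3, -262.7, 113.2]
tcp_rot: [3.141, 0.0, 1.508]
contact_force: [-9.1, 1.2, 5.6]
opening: 0.267
```

```bash
python3 kz.py
```

```text
21.05 [ 551.3 -262.7  113.2] [-9.1  1.2  5.6] 0.267
3370 red z pct [126.  145.2 146.2 146.6] x mid 551.1
keeper blue n 6598 y [-124.4  -87.3] z 158.95130388934712
bar end y [-110.1 -109.3] bar z 151.15661554816487
```

Down-force reversed to +5.6 N at the same TCP height as the home pin originally (113), so the pin has bottomed. Last check on the bar ends and surroundings.

Run:
```python
from h import *
a,_=r.grab_frame('wrist'); b,d=r.grab_frame('top'); c,_=r.grab_frame('scene')
A=cv2.resize(a[60:270,170:390],(400,382)); B=cv2.resize(b[180:260,170:340],(800,376),interpolation=cv2.INTER_CUBIC)[:210+166]; Cc=cv2.resize(c[150:260,190:310],(400,367),interpolation=cv2.INTER_CUBIC)
top=np.hstack([A[:290],Cc[:290]]); cv2.imwrite('pics/fin.png',np.vstack([top,B[:310]])[...,::-1])
m,W=cam('top')
k=r.cut_out('rack','top')
if k: axis(m,W,k[0]['mask'],112)
for q in('timer','dropper_teal','coverglass_box'):
    for x in r.place_of(q,'top')[:1]: print(q,atz(m,W,*x['location'][::-1],0).round(1))
s=r.sense(); print(s['clock'],s['eef_pos'],s['contact_force'],s['opening'])
```

```text
rect c [539.6 -89. ] size [141.1  20.1] axis deg 86.1
timer [ 479.9 -579.1    0. ]
dropper_teal [771.7 -24.2   0. ]
coverglass_box [ 767.2 -176.7    0. ]
21.45 [ 551.28843534 -262.72023985  113.18485131] [-9.50264136  1.67832272  6.55573755] 0.26609476803617044
```

View pics/fin.png

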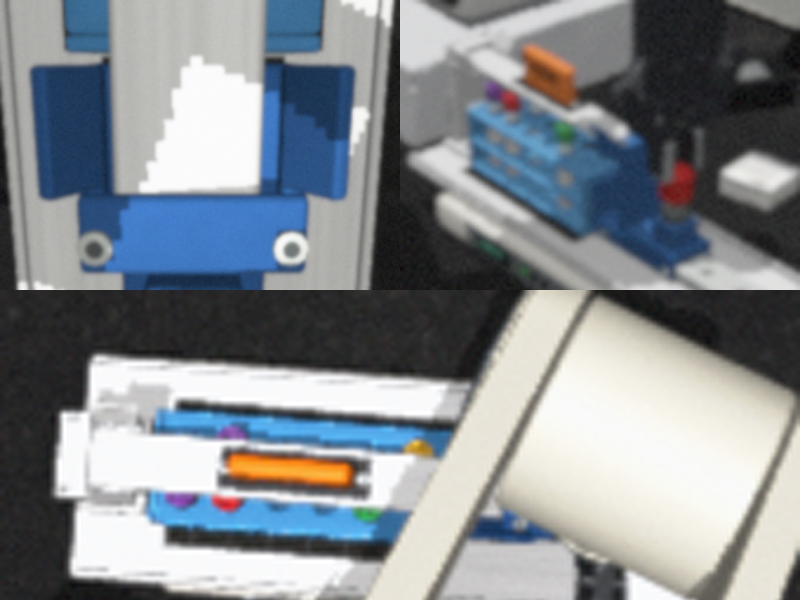

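The final picture shows the bar end running under the blue keeper (top left), the knob held between the fingers (top right), and the bar over the caps reaching under the fixed bracket (below).

```bash
python3 -c "
from rig import r
print(r.sign_off())"
```

```text
the job is handed in; nothing more can be done
None
```

The bar is in both saddles and trapped under the keepers, and the blue bracket is locked one hole inward. I handed the job in at 21.5 s, still holding the knob with the pin home.

**What went wrong:** my first grip on the knob, at 70 N, was too hard. The fingers closed right through it, pushing the tool up with about 14 N. I withdrew straight up and regripped at 20–30 N. Afterwards the knob measured in the same place, and the picture showed the bracket and bar unchanged. The bar also rolled about 5° in the fingers on pickup, and I corrected that before lowering it.

**Last checks:**
- **Bracket:** the keeper moved 39.8 mm against the 40 mm hole spacing.
- **Pin:** the knob top is at 146 mm, the same as at the start. The tool force changed from a 5 N spring pull to a 6 N push upward at the original height, so the pin has bottomed.
- **Bar at the blue bracket:** it lies flat, with its end under the keeper in the wrist picture.
- **Bar at the fixed bracket:** I did not see this end directly. I worked out about 8 mm of cover from the bar's length and confirmed it only roughly from the grip's position in the top view.
- **Things standing around:** the timer, dropper bottle and carton were found again within about 10 mm of where they started, which is about the network's own spread.
- **Rack and tubes:** the rack's last outline was unusable because the bar and arm covered it. The tubes I could see are still standing in the rack.
- **Side load:** about 9 N sideways remained on the tool at the end. I left it because it seemed harmless.

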